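# Brake a running rope-return pulley and lock it with its pin

### The job

The rope pulley of the return unit on the bench has been wound up and is now slowly running back under its spring. Take the knurled locking pin out of the wooden block, rest its tip lightly on the pulley's flat web above the slot in the housing so that the rubbing slows the pulley to a creep, let the yellow-ringed hole come round under the pin, then push the pin through the hole into the slot until its shoulder sits on the pulley, and let go, so that the pulley stays locked with its spring wound. Press gently, never hard, and leave the grease pot, the spanner and the screwdriver where they are.

Things in the scene. Friction and masses are not known exactly. Their poses are not given: they have to be found in the camera images.
- reel: Rope-return unit (cover and rope off) fixed flat on the bench: round aluminium housing 180 mm across, deck 45 mm high, with the grey pulley on it. Origin: on the pulley's axis at bench height; x points along the slot to a lug that reaches 115 mm out, z up. A rope eyelet, top 65 mm high, stands at the rim 36 degrees clockwise of the lug. Fixed axle and nut in the middle, top 72 mm high.
- slot (a point): Where the pin goes in: point on the centre line of the fixed radial slot, at its mouth in the deck (45 mm above the bench), 60 mm from the axle. x points outward along the slot, z up. Slot 9.2 mm wide, its mouth chamfered to 14.4 mm over the top 4 mm, 18 mm deep, from 42 to 109 mm from the axle; its outer end is open to view on the lug beyond the rim, the rest is under the pulley.
- pulley (a joint): Pulley angle, rad; at multiples of 2 pi the hole is over the slot. Spring 0.007 N m/rad towards 0, governor drag 0.42 N m s/rad: starts at 58 to 66 and falls (clockwise from above) at about 1 rad/s, later less; let go, it runs on at once. Pull at 60 mm radius 7 N at first: it bends a held pin tip 1 to 2 mm that way. Pin rubbing on the web (friction 0.5 to 0.7): 4 to 9 N of press slows it, 7 to 15 N stops it.
- hole (a point): Centre of the yellow-ringed locking hole, on the upper face of the pulley's flat grey web, 53 mm above the bench, 60 mm from the axle. Hole oblong, 12 mm radially, 17 mm along the turning, through the 6 mm web; the deck is 2 mm below the web. Web flat from 47 to 73 mm from the axle; the rim (168 mm across) stands 6 mm above it, hub and ribs inside 47 mm at most 10 mm.
- locking_pin: Knurled grey steel locking pin, 94 mm long, about 90 g, standing tip down in the wooden block: grip body 21 mm across, 72 mm long, below it the round tip 7.6 mm across, 22 mm long. Origin: centre of the upper end of the grip body; z points down along the pin. In the block the shoulder sits 32 mm above the bench, the upper end at 104 mm.
- pin_tip (a point): Centre of the flat end of the pin's tip, on the pin's axis, 94 mm from its upper end.
- pin_shoulder (a point): Point on the pin's axis where the grip body ends and the tip begins (the shoulder), 72 mm from its upper end, 22 mm from the end of the tip.
- pin_block: Light wooden block fixed on the bench, 110 x 50 x 32 mm (x, y, z), with three 9.5 mm holes 26 mm deep in a row along its x axis; the pin stands in the middle one. Origin: centre of its underside. (High above the bench, 0.64 m up and from x = 0.58 m on, hangs the wall shelf: keep the arm low.)
- grease_pot: White grease pot with a blue lid, 58 mm across, 73 mm high, standing beyond the unit; a bystander. Origin: centre of its underside.
- spanner: Open-ended steel spanner, 162 x 26 x 7 mm, lying on the bench; a bystander. Origin: centre of its underside.
- screwdriver: Screwdriver with a yellow handle, 167 x 25 x 22 mm, lying on the bench; a bystander. Origin: centre of its underside.
Mind the look-alikes: they are no part of the job. What is shaped like the locking_pin but blue is not meant.

How it is judged:
On the way:
1. the pulley is slowed below 0.5 rad/s by the pin's tip rubbing on its web (tip not yet in the hole) (contact force between locking_pin and reel above 0.5 N and velocity of joint pulley between -0.5 and 0.5 rad/s and z of pin_tip in the frame of slot above 0.006 m), for 0.15 s.
At the end, for the whole second after the job is handed in: The pin is through the pulley's hole and in the slot: shoulder at most 4 mm above the web, tip at least 10 mm deep in the slot, pin upright within 0.25 rad, hole over the slot within 8.5 mm; the pulley and pin are at rest, at least two turns still wound (z of pin_shoulder in the frame of slot below 0.012 m and z of pin_tip in the frame of slot below -0.01 m and horizontal distance between pin_shoulder and slot below 0.01 m and horizontal distance between hole and slot below 0.0085 m and angle between the z axis of locking_pin and the z axis of reel, either way round below 0.25 rad and velocity of joint pulley between -0.03 and 0.03 rad/s and linear speed of locking_pin below 0.01 m/s and value of joint pulley above 12.6 rad); the robot touches nothing.
It fails at once if the unit or its pulley is pressed hard (more than 50 N between it and anything) (contact force between reel and anything else above 50 N).
It fails at once if the grease pot is moved by more than 30 mm (distance of grease_pot from where it was at the start of the episode above 0.03 m).
It fails at once if the spanner is moved by more than 30 mm (distance of spanner from where it was at the start of the episode above 0.03 m).
It fails at once if the screwdriver is moved by more than 30 mm (distance of screwdriver from where it was at the start of the episode above 0.03 m).
It also fails if it takes over 72 s, if anything falls off the work surface, if the arm or the gripper's body presses on something with over 40 N, if the wrist force passes 120 N, or if a joint passes its speed limit or range.

### The arm

A 6-joint arm with a two-finger parallel gripper is mounted at the origin on a cart in front of the work surface, level with it; the furniture and walls round the work are solid. World frame = base frame: x ahead of the robot, y to its left, z up, the work surface at z = 0. Lengths are in m, angles in rad, forces in N, time in s.
With the tool pointing down it reaches from about 0.375 to 0.975 m from the base axis. Payload 3.8 kg.
Tool frame: the origin (TCP) lies on the centre line of the jaws, within the pads' length; the fingertips stand 14 mm ahead of it and the grasp point (between the pads) lies 5 mm behind it (bot.finger_overhang is the distance from the TCP to the fingertips, in m); y points along the fingers, x is the direction in which the jaws open and shut, and the axes are right-handed (so a half turn about y gives the same grasp; the last joint's range is limited). The gripper opens to 85 mm and grips with 20 to 120 N. Pads are 22 mm wide; open, the fingers measure 114 mm over their backs; the gripper's body (76 mm by 85 mm) begins 54 mm behind the grasp point. The pads swing forward as they close: fully open they stand 13 mm farther back than shut.
Start: joints at [-1.217, 0.264, 1.604, -0, 1.274, -0.037], TCP at [0.257, -0.624, 0.245] pointing down, gripper open.
Joint ranges: [-2.63, 2.63], [-0.94, 2.18], [0.31, 2.57], [-1.31, 4.45], [0, 2.66], [-2.55, 2.55]. Speed limits (rad/s): [2.57, 2.57, 3.14, 3.14, 3.14, 3.14].

### API

Orientations are given as a rotation vector (axis times angle).
In Python, from workcell import readout, read_camera, bot, spotter gives the robot as it stands.
- The arm moves only by the tool jog_arm, never from a script. Its argument "increments" is a list of rows, each a list of 7 numbers: the shift along the tool's x, y, z in m, then the turn, a rotation vector about the tool's x, y, z in rad, then the opening, from 0 (shut) to 1 (fully open). A call has 1 to 10 rows; each row shifts and turns the pose as measured when the row begins, along the tool's axes as they then stand; what a row does not reach is not made up. A row lasts 1/8 s, in which the tool goes at most 62.5 mm and 10.7 degrees, less where a joint would pass 70% of its speed; a pose out of reach is approached as far as the arm can. A call with a gripper value outside its range is refused whole. The fingers move at their own pace and stop on an object; "force" is the grip in N (left out, the last holds). Time passes only in rows, so rows that do not move let the fingers close. It gives the time, the measured TCP pose, the force and the opening at its end, in the units of the state.
- readout.read_state(): the state, without advancing time (a new reading comes with each control period).
- read_camera(name): name is "side" or "top"; returns a dict with "img" (420x560x3 uint8, blue, green, red), "range_z" (420x560 float32, m along the optical axis (not along the pixel's ray), 0 where there is no reading), "fx", "fy", "cx", "cy" (pixels), "world_from_camera" (4x4, takes a point from camera to world coordinates). Camera axes: x right, y down, z forward; pixel columns grow to the right and rows downward; lengths in m; the calibration is good to about 2 mm. A picture is of the moment at which its call begins.
- bot.finish_job(): hands the job in, once; it reports no verdict.
Trained networks look in a picture, given as the dict that the camera call returned (one of the last four; its "shot" number tells which), for a name from the list of things; names that differ only in an ending like _2 or _b are one class to them, and where a whole thing is asked for, a point or a joint stands for the part that bears it (a point fixed in the world has none). Each returns a list of dicts, best first, with "p" (0 to 1); they miss things now and then, are a little off and sometimes report something else, mostly with a low value. They report only what shows in the picture. A call takes as long as a camera call. They do not tell look-alikes from the thing itself.
- spotter.masks_of(picture, thing): "mask" (420x560 bool, what is visible of it) and "location" ([column, row] in pixels, amid what is visible of it).
- spotter.spot_point(picture, thing): "location" ([column, row] in pixels: a listed point, or the origin of a listed thing).
The state is a dict: "time": time; "q": joint angles; "joint_vel": joint speeds; "joint_torque": joint torques, N m; "tool_pos": TCP position; "tcp_rot": TCP orientation; "wrist_force": force on the tool from outside, world axes, zero at the start; "torque": the same for the moment, N m; "width": opening from 0.0 (shut) to 1.0 (fully open).
Only numpy, scipy, OpenCV 4.12 (cv2) and the standard library are available. Lean on these libraries where they do the work, as an engineer would, in place of code of your own. Each camera call takes 0.05 s, during which the arm holds its last target. There are 200 camera calls.

## Working session

There is one attempt and no reset: what is moved stays moved. The work goes in short steps, Python scripts to look and compute and a tool call to move; the robot and the scene stay as the last step left them, time stands still between calls to the robot, and variables do not carry over. Pictures are saved under pics/ and viewed, about 8 in all and at most 12, crops included, and the job is handed in when it is done.

Besides the shell and the picture viewer there is one more tool, called after "Call:" by a JSON object that holds its "api" and its "payload". jog_arm: Moves the arm, as the interface text tells. Its arguments: {"type":"object","properties":{"increments":{"type":"array"},"force":{"type":"number"}},"required":["increments"]}

```bash
mkdir -p pics; cat > h.py <<'E'
import numpy as np, cv2
from workcell import readout, read_camera, bot, spotter
def ray(c,uv,z):
    "world point on pixel ray at height z"
    T=c["world_from_camera"]; d=T[:3,:3]@np.array([(uv[0]-c["cx"])/c["fx"],(uv[1]-c["cy"])/c["fy"],1])
    return T[:3,3]+d*(z-T[2,3])/d[2]
def proj(c,p):
    q=np.linalg.inv(c["world_from_camera"])@np.append(p,1); return np.array([q[0]/q[2]*c["fx"]+c["cx"],q[1]/q[2]*c["fy"]+c["cy"]])
E
python3 - <<'E'
from h import *
np.set_printoptions(precision=4,suppress=True)
s=readout.read_state(); print(s)
Z=dict(locking_pin=.104,pin_tip=.01,pin_block=0,reel=0,slot=.045,hole=.053,grease_pot=0,spanner=0,screwdriver=0)
for n in("top","side"):
    c=read_camera(n); cv2.imwrite(f"pics/{n}0.png",c["img"]); print(n,c["world_from_camera"][:3,3],c["fx"],c["world_from_camera"][:3,2])
    for k,z in Z.items():
        for r in spotter.spot_point(c,k)[:3]: print(n,k,round(r["p"],2),r["location"],ray(c,r["location"],z))
print(readout.read_state()["time"])
E
```

```text
{'time': 0.0, 'q': array([-1.2169,  0.2647,  1.6054, -0.    ,  1.2737, -0.0369]), 'joint_vel': array([ 0.0012, -0.0014,  0.0018,  0.0016, -0.0007, -0.0002]), 'joint_torque': array([ -0.0015, -51.5112, -36.7317,  -0.0002,   0.0127,  -0.    ]), 'tool_pos': array([ 0.2568, -0.6235,  0.244 ]), 'tcp_rot': array([-1.3678,  0.918 , -0.915 ]), 'wrist_force': array([-0.2797, -0.1303, -0.4586]), 'torque': array([0.0388, 0.081 , 0.0349]), 'width': 1.00016161100016}
top [ 0.5114 -0.0138  1.4071] 464.37420309793106 [ 0.0746  0.0141 -0.9971]
top locking_pin 0.64 [211.4, 275.7] [0.4182 0.203  0.104 ]
top locking_pin 0.59 [179.2, 256.4] [0.4713 0.2942 0.104 ]
top locking_pin 0.43 [185.3, 272.8] [0.4258 0.2762 0.104 ]
top pin_tip 0.66 [188.4, 256.8] [0.4674 0.2887 0.01  ]
top pin_tip 0.56 [220.7, 235.4] [0.532  0.1926 0.01  ]
top pin_tip 0.46 [188.9, 271.5] [0.4236 0.2863 0.01  ]
top pin_block 0.63 [213.5, 270.0] [0.4279 0.2142 0.    ]
top reel 0.76 [283.7, 247.6] [0.4963 0.0029 0.    ]
top slot 0.81 [307.8, 246.8] [ 0.4995 -0.068   0.045 ]
top hole 0.59 [271.5, 232.1] [0.5417 0.038  0.053 ]
top scre
[... 346 characters left out ...]
1 0.2019 0.01  ]
side pin_tip 0.77 [337.7, 330.9] [0.4719 0.3051 0.01  ]
side pin_tip 0.75 [363.1, 329.8] [0.4218 0.3018 0.01  ]
side pin_block 0.63 [350.4, 298.6] [0.4326 0.2007 0.    ]
side pin_block 0.39 [208.7, 321.5] [0.7271 0.2716 0.    ]
side reel 0.9 [313.0, 242.3] [ 0.4986 -0.0043  0.    ]
side slot 0.65 [316.4, 216.0] [ 0.489 -0.055  0.045]
side slot 0.19 [357.7, 261.2] [0.4111 0.1288 0.045 ]
side hole 0.91 [290.3, 230.6] [0.5572 0.0229 0.053 ]
side grease_pot 0.97 [192.0, 283.8] [0.7761 0.1562 0.    ]
side spanner 0.87 [206.3, 321.6] [0.7319 0.2719 0.    ]
side screwdriver 0.57 [355.0, 287.9] [0.4179 0.1659 0.    ]
side screwdriver 0.55 [253.8, 185.8] [ 0.654  -0.2874  0.    ]
1.0
```

```bash
python3 -c "
import cv2,numpy as np
t=cv2.imread('pics/top0.png')[150:350,130:430];s=cv2.imread('pics/side0.png')[140:390,150:450]
a=cv2.resize(t,None,fx=2,fy=2);b=cv2.resize(s,None,fx=1.0,fy=1.0)
cv2.imwrite('pics/t1.png',cv2.resize(t,(780,520),interpolation=2));cv2.imwrite('pics/s1.png',cv2.resize(s,(720,600),interpolation=2))"
```

```text
(no output)
```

View pics/t1.png

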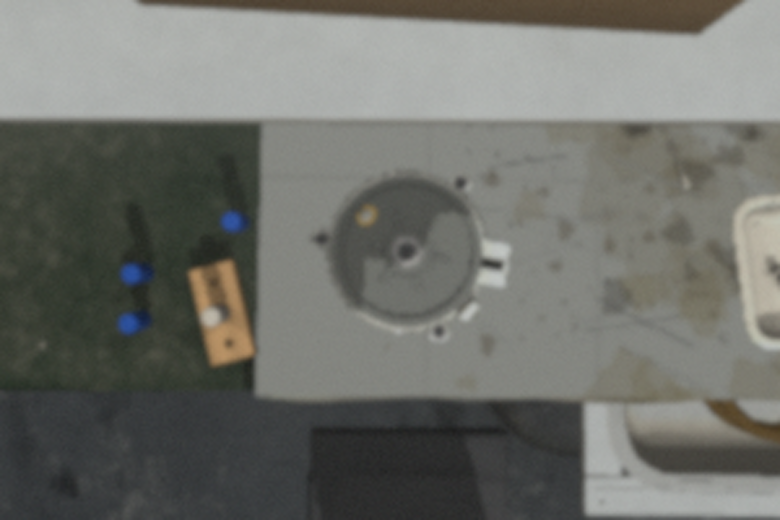

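View pics/s1.png

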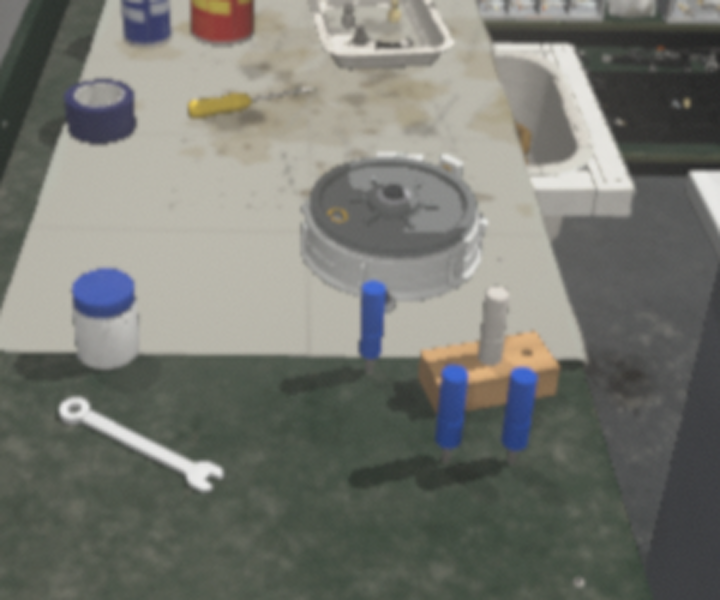

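The grey pin in the block is at top (211,271) and side (356,263). The look-alikes are the blue pins at side (305,259), (339,295) and (366,294), and at top (219,235), (181,255) and (180,274). I choose the grey one. The lug points along about -y, at top (320,251). Next I measure precisely.

```bash
cat > m.py <<'E'
from h import *
from scipy.spatial.transform import Rotation as R
np.set_printoptions(precision=4,suppress=True)
s=readout.read_state(); print(R.from_rotvec(s["tcp_rot"]).as_matrix(),s["tool_pos"])
def cloud(c):
    v,u=np.mgrid[:420,:560]; z=c["range_z"]; P=np.stack([(u-c["cx"])/c["fx"]*z,(v-c["cy"])/c["fy"]*z,z],-1)
    W=P@c["world_from_camera"][:3,:3].T+c["world_from_camera"][:3,3]; W[z==0]=9; return W
tiles=[]
for n in("top","side"):
    c=read_camera(n); W=cloud(c); b=c["img"].astype(int)
    grey=np.ptp(b,axis=2)<25
    d=np.hypot(W[...,0]-.42,W[...,1]-.205)
    m=(d<.04)&(W[...,2]>.095)&(W[...,2]<.12)&grey; print(n,"pin top",m.sum(),W[m].mean(0),np.median(W[m],0))
    m=(d<.04)&(W[...,2]>.05)&(W[...,2]<.12)&grey; print(n,"pin body",m.sum(),W[m].mean(0),W[m].min(0),W[m].max(0))
    d=np.hypot(W[...,0]-.497,W[...,1])
    m=(d<.025)&(W[...,2]>.066)&(W[...,2]<.08); print(n,"nut",m.sum(),W[m].mean(0))
    if n=="top":   # reel outline in depth: everything above 52..66 mm -> rim circle
        m=((d<.11)&(W[...,2]>.04)&(W[...,2]<.08)).astype(np.uint8)
        m=cv2.morphologyEx(m,cv2.MORPH_OPEN,np.ones((9,9)))
        q=cv2.findContours(m,0,1)[0]; q=max(q,key=cv2.contourArea); (x,r)=cv2.minEnclosingCircle(q); print("outline",x,r,ray(c,x,.045),proj(c,[.497,0,.045]))
    for k in("pin_block","locking_pin","reel","slot"):
        for r in spotter.masks_of(c,k)[:1]:
            print(n,k,r["p"],r["mask"].sum(),W[r["mask"]].mean(0)) 
    x,y=(285,225) if n=="top" else (330,240)
    tiles.append(c["img"])
    cv2.imwrite(f"pics/{n}1raw.png",c["img"])
t=cv2.resize(tiles[0][215:290,195:335],(784,420),interpolation=cv2.INTER_CUBIC)
cv2.imwrite("pics/tz.png",t); print(readout.read_state()["time"])
E
python3 m.py
```

```text
[[ 0.381   0.      0.9246]
 [-0.9246 -0.      0.381 ]
 [ 0.     -1.      0.    ]] [ 0.2571 -0.6241  0.2453]
top pin top 30 [0.4312 0.2037 0.1026] [0.4311 0.2035 0.1023]
top pin body 45 [0.4319 0.2018 0.0925] [0.4243 0.1962 0.0539] [0.4403 0.2138 0.1088]
top nut 54 [ 0.4999 -0.0041  0.0703]
outline (286.3636474609375, 247.36363220214844) 31.31362533569336 [ 0.4975 -0.0054  0.045 ] [284.5026 247.5295]
top pin_block 0.56 602 [0.4469 0.2186 0.0455]
top locking_pin 0.58 64 [0.4321 0.2028 0.0913]
top reel 0.82 3392 [0.5357 0.0281 0.0861]
top slot 0.85 3262 [0.5338 0.0269 0.0862]
side pin top 83 [0.4309 0.2106 0.1022] [0.4312 0.212  0.1034]
side pin body 263 [0.4316 0.2137 0.0825] [0.4202 0.1958 0.0504] [0.4408 0.2207 0.1063]
side nut 45 [0.5015 0.0001 0.07  ]
side pin_block 0.62 855 [0.4468 0.2361 0.047 ]
side locking_pin 0.8 331 [0.6357 0.3009 0.1659]
side reel 0.94 3921 [0.5255 0.0485 0.0688]
side slot 0.69 3971 [0.5256 0.0474 0.068 ]
1.5
```

View pics/tz.png

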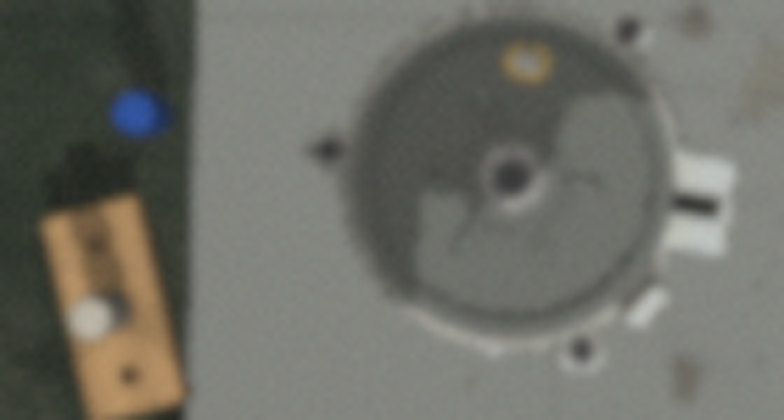

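The crop confirms the choice: the pin's grey head is at crop (93,318) in the wooden block. The nut is at (512,176), the lug slot is dark at (695,205), and the ring is at (527,62).

```bash
cat > m2.py <<'E'
from h import *
np.set_printoptions(precision=4,suppress=True)
def dark(c,x0,x1,y0,y1,inv=False):
    g=cv2.cvtColor(c["img"],6)[y0:y1,x0:x1].astype(float)
    w=np.clip((g.max()*.35+g.min()*.65)-g,0,None); v,u=np.mgrid[y0:y1,x0:x1]
    return np.array([(w*u).sum(),(w*v).sum()])/w.sum()
c=read_camera("top")
nut=ray(c,dark(c,281,292,241,252),.072); sl=ray(c,dark(c,314,326,247,256),.045)
print("nut",nut,"slot end",sl)
g=cv2.cvtColor(c["img"],6)
hd=ray(c,[195+93/5.6-.4,215+318/5.6-.4],.104); print("pin head by pixel",hd)
d=sl-nut; r=np.hypot(*d[:2]); a=np.arctan2(d[1],d[0]); print("r",r,"ang",a,"slot pt",nut[:2]+.06*d[:2]/r)
k=read_camera("side"); print("side px of nut, slot pt, slot end, pin head",proj(k,nut),proj(k,[*(nut[:2]+.06*d[:2]/r),.045]),proj(k,sl),proj(k,[.431,.2045,.104]))
for cc,n in((c,"top"),(k,"side")):
    for h in spotter.spot_point(cc,"hole")[:1]:
        p=ray(cc,h["location"],.053); e=p-nut; print(n,"hole",h["p"],np.hypot(*e[:2]),np.arctan2(e[1],e[0])-a)
im=k["img"].copy()
cv2.imwrite("pics/sz.png",cv2.resize(im[190:310,280:420],(700,600),interpolation=cv2.INTER_CUBIC))
print(readout.read_state()["time"])
E
python3 m2.py
```

```text
nut [ 0.5017 -0.0041  0.072 ] slot end [ 0.4873 -0.0987  0.045 ]
pin head by pixel [0.4302 0.2037 0.104 ]
r 0.09567672531793797 ang -1.7215470102468644 slot pt [ 0.4927 -0.0634]
side px of nut, slot pt, slot end, pin head [313.289  217.9207] [314.6783 214.1866] [315.7835 206.8915] [356.1385 260.9648]
top hole 0.74 0.062062885373563116 1.0867688746855533
side hole 0.87 0.04592119061615765 1.053360745313921
1.7
```

View pics/sz.png

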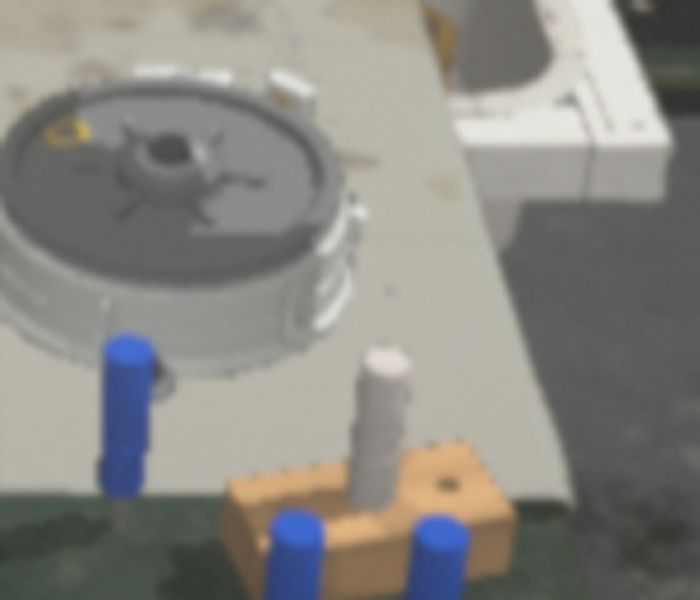

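```bash
cat > plan.py <<'E'
import numpy as np
from scipy.spatial.transform import Rotation as R
def plan(way, turn=0., s=None):
    "way: list of (target xyz, rows); turn: total yaw spread over the first rows at .17"
    from workcell import readout
    s=s or readout.read_state(); p=s["tool_pos"]; M=R.from_rotvec(s["tcp_rot"]).as_matrix()
    for t,n in way:
        st=(np.array(t)-p)/n
        for _ in range(n):
            w=np.clip(turn,-.17,.17); turn-=w
            print("[%s,0,%.3f,0,W],"%(",".join("%.4f"%v for v in M.T@st),-w))
            M=R.from_rotvec([0,0,w]).as_matrix()@M
        p=np.array(t)
E
python3 -c "
from plan import *
plan([([.45,-.2,.25],9),([.431,.2045,.19],8)],1.03)"
```

```text
[-0.0354,-0.0005,0.0378,0,-0.170,0,W],
[-0.0285,-0.0005,0.0432,0,-0.170,0,W],
[-0.0208,-0.0005,0.0474,0,-0.170,0,W],
[-0.0125,-0.0005,0.0502,0,-0.170,0,W],
[-0.0038,-0.0005,0.0516,0,-0.170,0,W],
[0.0050,-0.0005,0.0515,0,-0.170,0,W],
[0.0137,-0.0005,0.0499,0,-0.010,0,W],
[0.0141,-0.0005,0.0498,0,-0.000,0,W],
[0.0141,-0.0005,0.0498,0,-0.000,0,W],
[-0.0099,0.0075,0.0496,0,-0.000,0,W],
[-0.0099,0.0075,0.0496,0,-0.000,0,W],
[-0.0099,0.0075,0.0496,0,-0.000,0,W],
[-0.0099,0.0075,0.0496,0,-0.000,0,W],
[-0.0099,0.0075,0.0496,0,-0.000,0,W],
[-0.0099,0.0075,0.0496,0,-0.000,0,W],
[-0.0099,0.0075,0.0496,0,-0.000,0,W],
[-0.0099,0.0075,0.0496,0,-0.000,0,W],
```

Call:
{"api": "jog_arm", "payload": {"increments": [[-0.035,0,0.038,0,-0.17,0,0.7],[-0.028,0,0.043,0,-0.17,0,0.7],[-0.021,0,0.047,0,-0.17,0,0.7],[-0.012,0,0.05,0,-0.17,0,0.7],[-0.004,0,0.052,0,-0.17,0,0.7],[0.005,0,0.052,0,-0.17,0,0.7],[0.014,0,0.05,0,-0.01,0,0.7],[0.014,0,0.05,0,0,0,0.7],[0.014,0,0.05,0,0,0,0.7]], "force": 60}}

```text
time: 2.82
tool_pos: [0.447, -0.1882, 0.246]
tcp_rot: [-1.572, 0.092, -0.101]
wrist_force: [0.3, 0.1, -0.7]
width: 0.703
```

Call:
{"api": "jog_arm", "payload": {"increments": [[-0.01,0.007,0.049,0,0,0,0.7],[-0.01,0.007,0.049,0,0,0,0.7],[-0.01,0.007,0.049,0,0,0,0.7],[-0.01,0.007,0.049,0,0,0,0.7],[-0.01,0.007,0.049,0,0,0,0.7],[-0.01,0.007,0.049,0,0,0,0.7],[-0.01,0.007,0.045,0,0,0,0.7],[-0.005,0.007,0.03,0,0,0,0.7]]}}

```text
time: 3.82
tool_pos: [0.419, 0.2004, 0.1907]
tcp_rot: [-1.571, 0.081, -0.108]
wrist_force: [0.1, -0.0, -0.3]
width: 0.704
```

```bash
cat > trk.py <<'E'
from h import *
import json
def yellow(n="top",save=True):
    c=read_camera(n); t=readout.read_state()["time"]
    lo,hi=((255,318),(215,280)) if n=="top" else ((270,352),(195,260))
    hsv=cv2.cvtColor(c["img"],cv2.COLOR_BGR2HSV); m=cv2.inRange(hsv,(12,80,60),(35,255,255)); k=np.zeros_like(m); k[hi[0]:hi[1],lo[0]:lo[1]]=1; m=m*k
    v,u=np.nonzero(m)
    r=None
    if len(u)>3:
        p=ray(c,(u.mean(),v.mean()),.053); r=[n,t,len(u),*p[:2]]
        if save: open("trk.jsonl","a").write(json.dumps(r)+"\n")
    return c,r
E
python3 -c "
from plan import *
from trk import *
print(yellow('top')[1],yellow('side')[1])
s=readout.read_state();print(s['tool_pos'],R.from_rotvec(s['tcp_rot']).as_matrix())
plan([([.4305,.205,.073],4)])"
```

```text
['top', 3.875, 6, np.float64(0.44778887351095953), np.float64(-0.032184048917038965)] ['side', 3.925, 15, np.float64(0.4438779342960385), np.float64(-0.02351169258610586)]
[0.41861462 0.20081936 0.18999459] [[ 0.99281921  0.01543132  0.118625  ]
 [-0.11859193 -0.00304436  0.99293841]
 [ 0.01568348 -0.9998763  -0.00119247]]
[0.0024,0.0293,0.0014,0,-0.000,0,W],
[0.0024,0.0293,0.0014,0,-0.000,0,W],
[0.0024,0.0293,0.0014,0,-0.000,0,W],
[0.0024,0.0293,0.0014,0,-0.000,0,W],
```

Call:
{"api": "jog_arm", "payload": {"increments": [[0.011,0.02,0.006,0,0.03,0.015,0.7],[0,0.025,0,0,0,0,0.7],[0,0.025,0,0,0,0,0.7],[0,0.02,0,0,0,0,0.7],[0,0.015,0,0,0,0,0.7]]}}

```text
time: 4.55
tool_pos: [0.4342, 0.2039, 0.0859]
tcp_rot: [-1.567, 0.111, -0.123]
wrist_force: [0.7, -0.2, 1.6]
width: 0.7
```

```bash
python3 -c "
from plan import *
from trk import *
print(yellow('top')[1],yellow('side')[1])
s=readout.read_state();print(s['tool_pos'],R.from_rotvec(s['tcp_rot']).as_matrix(),s['wrist_force'])
plan([([.4305,.205,.073],2)])"
```

```text
None None
[0.43298999 0.20354907 0.08492128] [[ 9.88914664e-01  4.27476627e-03  1.48423426e-01]
 [-1.48419004e-01 -1.33556551e-03  9.88923665e-01]
 [ 4.42564673e-03 -9.99989971e-01 -6.86303764e-04]] [0.25867329 0.1546909  1.01707237]
[-0.0014,0.0060,0.0005,0,-0.000,0,W],
[-0.0014,0.0060,0.0005,0,-0.000,0,W],
```

Call:
{"api": "jog_arm", "payload": {"increments": [[-0.002,0.007,0.001,0,0,0.004,0.7],[-0.001,0.004,0,0,0,0,0.7],[0,0.001,0,0,0,0,0.2],[0,0,0,0,0,0,0.1],[0,0,0,0,0,0,0.1],[0,0,0,0,0,0,0.1],[0,0,0,0,0,0,0.1]], "force": 80}}

```text
time: 5.52
tool_pos: [0.4312, 0.2056, 0.0746]
tcp_rot: [-1.567, 0.115, -0.119]
wrist_force: [-0.5, 0.4, -0.7]
width: 0.227
```

```bash
python3 -c "
from plan import *
from trk import *
print(yellow('top')[1],yellow('side')[1])
s=readout.read_state();print(s['time'],s['tool_pos'],R.from_rotvec(s['tcp_rot']).as_matrix(),s['wrist_force'],s['width'])"
```

```text
None ['side', 5.625, 11, np.float64(0.4886481528926979), np.float64(0.05164037053158066)]
5.625 [0.43116857 0.20566104 0.07457934] [[ 9.88916783e-01  2.58260068e-03  1.48448400e-01]
 [-1.48450891e-01  8.00171095e-04  9.88919457e-01]
 [ 2.43519995e-03 -9.99996345e-01  1.17469200e-03]] [-1.14643787  0.03809391  0.10701542] 0.22525243564833597
```

Call:
{"api": "jog_arm", "payload": {"increments": [[0,-0.025,0,0,0,0,0.1],[0,-0.03,0,0,0,0,0.1],[0,-0.04,-0.02,0,0,0,0.1],[0.016,-0.02,-0.045,0,0,0,0.1],[0.016,0,-0.045,0,0,0,0.1],[0.016,0,-0.045,0,0,0,0.1],[0.016,0,-0.045,0,0,0,0.1],[0.016,0,-0.04,0,0,0,0.1],[0.008,0,-0.025,0,0,0,0.1]]}}

```text
time: 6.75
tool_pos: [0.485, -0.0772, 0.1964]
tcp_rot: [-1.568, 0.099, -0.126]
wrist_force: [-0.3, 0.7, -0.5]
width: 0.227
```

```bash
cat > st.py <<'E'
from plan import *
from trk import *
np.set_printoptions(precision=4,suppress=True)
for n in("top","side"): print(yellow(n)[1])
s=readout.read_state();M=R.from_rotvec(s['tcp_rot']).as_matrix();print(s['time'],s['tool_pos'],M[:,1],np.arctan2(M[1,0],M[0,0]),s['wrist_force'],s['width'])
E
python3 st.py; python3 -c "
from plan import *
plan([([.4927,-.0634,.16],4)])"
```

```text
None
['side', 6.85, 20, np.float64(0.541410457001708), np.float64(0.0380601920137742)]
6.85 [ 0.4851 -0.0776  0.1963] [ 0.0166 -0.0023 -0.9999] -0.1451079025649696 [ 0.2643  1.0167 -1.6818] 0.22827411854997945
[0.0012,0.0091,0.0038,0,-0.000,0,W],
[0.0012,0.0091,0.0038,0,-0.000,0,W],
[0.0012,0.0091,0.0038,0,-0.000,0,W],
[0.0012,0.0091,0.0038,0,-0.000,0,W],
```

Call:
{"api": "jog_arm", "payload": {"increments": [[0.004,0.015,0.01,0,0,0.016,0.1],[0.001,0.02,0.003,0,0,0,0.1],[0.001,0.012,0.001,0,0,0,0.1],[0,0.003,0,0,0,0,0.1]]}}

```text
time: 7.35
tool_pos: [0.4937, -0.0603, 0.1427]
tcp_rot: [-1.566, 0.114, -0.111]
wrist_force: [0.7, -0.6, -1.1]
width: 0.229
```

```bash
python3 st.py; python3 - <<'E'
from trk import *
np.set_printoptions(precision=4,suppress=True)
out=[]
for n in("top","side"):
    c=read_camera(n); s=readout.read_state(); tp=s["tool_pos"]+[0,0,-.0646]
    print(n,"pred tip px",proj(c,tp),"slot px",proj(c,[.4927,-.0634,.053]))
    for k in("pin_tip","locking_pin"): print([(r["p"],r["location"]) for r in spotter.spot_point(c,k)[:4]])
    cv2.imwrite(f"pics/{n}2raw.png",c["img"])
    u,v=proj(c,[.4927,-.06,.09]).astype(int); out.append(cv2.resize(c["img"][v-42:v+42,u-40:u+40],(400,420),interpolation=cv2.INTER_CUBIC))
cv2.imwrite("pics/pair.png",np.hstack(out))
E
```

```text
None
['side', 7.45, 21, np.float64(0.557968293622181), np.float64(0.010034187314499121)]
7.45 [ 0.4939 -0.0607  0.1434] [-0.0007  0.0015 -1.    ] -0.143668530630736 [-0.2463 -1.1845 -0.6896] 0.22269074957367785
top pred tip px [305.8397 248.6832] slot px [306.3045 249.1621]
[(0.62, [186.4, 270.3]), (0.43, [221.2, 234.3])]
[(0.63, [181.4, 255.9]), (0.55, [222.6, 235.4]), (0.4, [181.8, 273.0])]
side pred tip px [314.5767 202.5353] slot px [314.8469 211.5082]
[(0.81, [304.3, 294.9]), (0.76, [362.3, 328.8]), (0.62, [316.0, 201.1]), (0.61, [335.8, 332.6])]
[(0.86, [337.8, 293.3]), (0.85, [368.7, 295.1]), (0.81, [302.8, 258.0]), (0.64, [316.2, 167.2])]
```

View pics/pair.png

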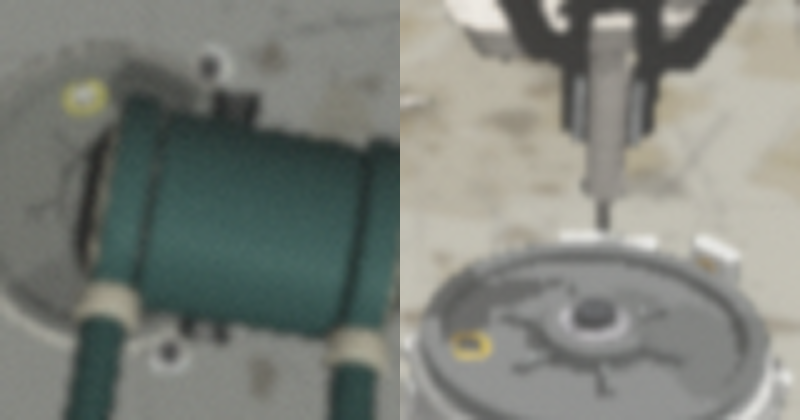

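```bash
python3 - <<'E'
from h import *
a=cv2.cvtColor(cv2.imread("pics/side1raw.png"),6); b=cv2.cvtColor(cv2.imread("pics/side2raw.png"),6)
np.set_printoptions(linewidth=200)
print("lug (start) cols 304-332 rows 200-209"); print(a[200:210,304:333])
print("pin cols 306-327"); print(b[186:206,306:328])
im=cv2.imread("pics/side1raw.png")[192:232,290:345]
cv2.imwrite("pics/lug.png",cv2.resize(im,(770,560),interpolation=cv2.INTER_CUBIC))
E
cat trk.jsonl
```

```text
lug (start) cols 304-332 rows 200-209
[[176 175 176 179 181 182 182 181 182 183 182 181 181 182 182 182 182 182 181 180 182 183 182 182 182 181 182 182 182]
 [173 172 176 179 182 182 183 182 183 182 182 183 182 183 182 182 181 182 182 182 182 182 183 182 183 182 183 183 182]
 [174 176 179 185 188 187 187 188 188 188 188 185 184 184 180 181 182 183 182 182 183 181 182 182 181 181 180 182 180]
 [174 177 183 199 203 204 204 204 205 205 203 194 189 187 181 179 185 187 188 188 187 186 183 178 178 178 179 181 180]
 [170 172 183 201 207 207 206 207 209 207 201 189 187 188 182 185 197 203 205 207 209 207 190 178 175 175 177 180 178]
 [159 162 167 173 176 177 175 176 176 174 166 163 164 170 174 182 194 201 206 215 221 219 195 180 178 177 179 181 178]
 [142 141 141 141 140 137 139 139 139 138 135 136 141 141 147 150 160 167 175 187 199 198 179 175 177 178 180 181 178]
 [122 121 119 117 115 115 114 115 114 114 115 117 118 119 121 125 128 134 140 147 154 157 151 159 162 165 173 178 172]
 [107 104 103 103 103 103 103 102 101 102 103 104 104 105 107 107 108 112 115 121 124 129 131 138 142 145 158 
[... 1569 characters left out ...]
191 190 191 190 191 191 191 191]
 [187 194 195 198 197 197 197 187 152 123 132 172 187 189 191 191 192 192 191 191 191 190]
 [193 208 213 214 213 214 216 211 189 166 163 182 184 185 191 195 197 196 198 197 192 188]
 [191 210 216 216 216 218 218 217 206 189 180 183 181 185 201 207 213 217 219 215 199 187]
 [174 183 186 185 184 185 185 183 174 166 164 165 169 181 196 205 215 222 227 226 205 190]]
["top", 3.875, 6, 0.44778887351095953, -0.032184048917038965]
["side", 3.925, 15, 0.4438779342960385, -0.02351169258610586]
["side", 5.625, 11, 0.4886481528926979, 0.05164037053158066]
["side", 6.85, 20, 0.541410457001708, 0.0380601920137742]
["side", 7.45, 21, 0.557968293622181, 0.010034187314499121]
```

View pics/lug.png

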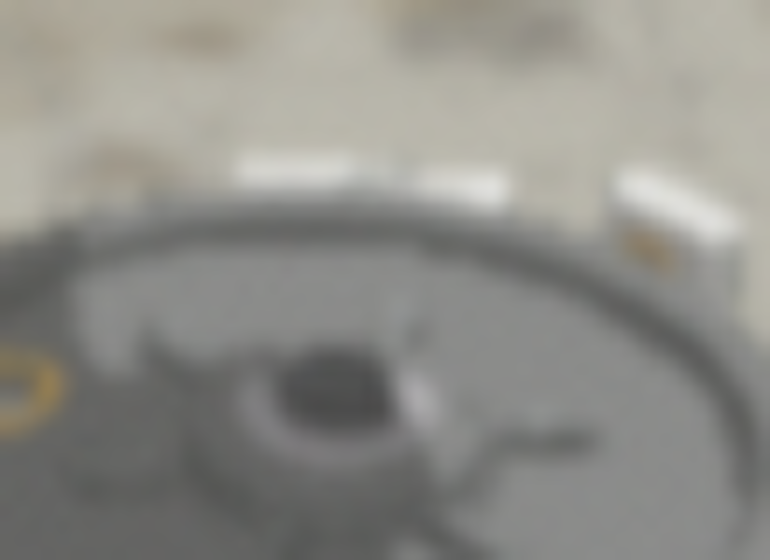

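```bash
cat > fit.py <<'E'
from h import *
from scipy.optimize import minimize
np.set_printoptions(precision=4,suppress=True)
from scipy.ndimage import map_coordinates as mc
def score(c,g,x,y,r,z,ang):
    def ring(rr):
        P=np.stack([x+rr*np.cos(ang),y+rr*np.sin(ang),0*ang+z,0*ang+1]); q=np.linalg.inv(c["world_from_camera"])@P
        return mc(g,[q[1]/q[2]*c["fy"]+c["cy"],q[0]/q[2]*c["fx"]+c["cx"]],order=1)
    return np.abs(ring(r+.002)-ring(r-.002)).mean()
for n in("top","side"):
    c=read_camera(n); g=cv2.cvtColor(cv2.imread(f"pics/{n}1raw.png"),6).astype(float)
    for r,z in((.09,.045),(.084,.059),(.078,.059)):
        ang=np.linspace(0,2*np.pi,300)
        best=[]
        for rr in np.arange(r-.003,r+.0031,.001):
            xs=[(score(c,g,x,y,rr,z,ang),x,y,rr) for x in np.arange(.490,.511,.001) for y in np.arange(-.012,.009,.001)]
            best.append(max(xs))
        print(n,z,np.array(sorted(best)[-3:]))
    # pin head, bright disc centroid
    k=(.4305,.205,.104); u,v=proj(c,k).astype(int); im=g[v-9:v+6,u-9:u+10]
    print("pin head pred",proj(c,k))
    if n=="top":
        b=cv2.imread("pics/top1raw.png").astype(int)[v-8:v+9,u-8:u+9]; m=(np.ptp(b,axis=2)<35)&(b.mean(2)>110); yy,xx=np.nonzero(m); p=(xx.mean()+u-8,yy.mean()+v-8); print(p,m.sum(),ray(c,p,.104))
E
python3 fit.py
```

```text
top 0.045 [[13.0021  0.507  -0.003   0.089 ]
 [14.2572  0.496  -0.003   0.088 ]
 [14.9948  0.496  -0.003   0.087 ]]
top 0.059 [[16.4474  0.501  -0.005   0.081 ]
 [17.6002  0.501  -0.005   0.082 ]
 [17.632   0.501  -0.004   0.083 ]]
top 0.059 [[13.1527  0.504  -0.004   0.079 ]
 [14.6437  0.502  -0.005   0.08  ]
 [16.4474  0.501  -0.005   0.081 ]]
pin head pred [210.7434 271.2645]
(np.float64(210.85106382978722), np.float64(271.40425531914894)) 47 [0.4301 0.2047 0.104 ]
side 0.045 [[19.5519  0.497  -0.012   0.089 ]
 [19.5961  0.501  -0.012   0.088 ]
 [20.6814  0.5    -0.012   0.087 ]]
side 0.059 [[20.9053  0.503   0.008   0.084 ]
 [21.081   0.502   0.006   0.086 ]
 [21.3623  0.502   0.008   0.085 ]]
side 0.059 [[16.5741  0.506   0.      0.081 ]
 [16.933   0.506  -0.003   0.079 ]
 [17.0141  0.506  -0.002   0.08  ]]
pin head pred [356.4203 261.1189]
```

The relative measurement from the top camera puts the TCP target at about (.4945, -.0622). I now descend to just above the web.

Call:
{"api": "jog_arm", "payload": {"increments": [[0.0008,0.01,-0.0015,0,0,0,0.1],[0,0.009,0,0,0,0,0.1],[0,0.003,0,0,0,0,0.1],[0,0.001,0,0,0,0,0.1]]}}

```text
time: 8.35
tool_pos: [0.495, -0.0637, 0.1199]
tcp_rot: [-1.567, 0.113, -0.116]
wrist_force: [0.1, -0.4, -0.8]
width: 0.223
```

```bash
python3 st.py
```

```text
None
['side', 8.45, 10, np.float64(0.5476655925810454), np.float64(-0.03830124552784109)]
8.45 [ 0.4951 -0.0637  0.1202] [ 0.0019  0.0009 -1.    ] -0.14566265750343496 [ 0.1498 -0.0693 -0.949 ] 0.22165043275643448
```

Call:
{"api": "jog_arm", "payload": {"increments": [[0,0.002,0.0012,0,0,0,0.1],[0,0.002,0,0,0,0,0.1]]}}

```text
time: 8.7
tool_pos: [0.4954, -0.0624, 0.1172]
tcp_rot: [-1.567, 0.113, -0.116]
wrist_force: [-5.2, 0.7, 14.1]
width: 0.224
```

Call:
{"api": "jog_arm", "payload": {"increments": [[0.0,0.0008,0,0,0,0,0.1],[0.0,0.0008,0,0,0,0,0.1]]}}

```text
time: 8.95
tool_pos: [0.4952, -0.0623, 0.1174]
tcp_rot: [-1.567, 0.114, -0.114]
wrist_force: [-2.8, 0.6, 4.1]
width: 0.227
```

```bash
python3 st.py
```

```text
None
['side', 9.05, 11, np.float64(0.5355301276528791), np.float64(-0.05012853539361961)]
9.05 [ 0.4952 -0.0623  0.1174] [ 0.0005  0.001  -1.    ] -0.14528030654749116 [-3.1156  0.563   7.47  ] 0.2296084510477988
```

Call:
{"api": "jog_arm", "payload": {"increments": [[0.0,0.0009,0,0,0,0,0.1],[0.0,0.0009,0,0,0,0,0.1],[0.0,0.0009,0,0,0,0,0.1],[0.0,0.0009,0,0,0,0,0.1]]}}

```text
time: 9.55
tool_pos: [0.4943, -0.0621, 0.1173]
tcp_rot: [-1.567, 0.115, -0.112]
wrist_force: [-3.8, -0.1, 7.6]
width: 0.219
```

```bash
python3 st.py
```

```text
None
['side', 9.65, 10, np.float64(0.5280170752052606), np.float64(-0.0604788034992394)]
9.65 [ 0.4943 -0.0622  0.1174] [-0.0021  0.0011 -1.    ] -0.14473862612364138 [-4.4082  0.2307  7.1151] 0.2255039209244648
```

Call:
{"api": "jog_arm", "payload": {"increments": [[0.0004,0.0009,0,0,0,0,0.1],[0.0004,0.0009,0,0,0,0,0.1],[0.0004,0.0009,0,0,0,0,0.1],[0.0004,0.0009,0,0,0,0,0.1],[0.0004,0.0009,0,0,0,0,0.1],[0.0004,0.0009,0,0,0,0,0.1]]}}

```text
time: 10.4
tool_pos: [0.4953, -0.0622, 0.1173]
tcp_rot: [-1.567, 0.118, -0.108]
wrist_force: [-4.3, 0.6, 7.8]
width: 0.222
```

```bash
python3 st.py
```

```text
None
['side', 10.5, 12, np.float64(0.5151799301834072), np.float64(-0.06424351883855639)]
10.5 [ 0.4953 -0.0622  0.1174] [-0.0064  0.0013 -1.    ] -0.1439713367951846 [-4.6853  0.3194  8.1891] 0.22748106940478535
```

Call:
{"api": "jog_arm", "payload": {"increments": [[0.0002,0.0009,0,0,0,-0.001,0.1],[0.0002,0.0009,0,0,0,-0.001,0.1],[0.0002,0.0009,0,0,0,-0.001,0.1],[0.0002,0.0009,0,0,0,-0.001,0.1],[0.0002,0.0009,0,0,0,-0.001,0.1],[0.0002,0.0009,0,0,0,-0.001,0.1]]}}

```text
time: 11.25
tool_pos: [0.495, -0.062, 0.1171]
tcp_rot: [-1.567, 0.116, -0.109]
wrist_force: [-3.0, -0.5, 4.0]
width: 0.228
```

```bash
python3 st.py
```

```text
None
['side', 11.35, 16, np.float64(0.4989403297493423), np.float64(-0.06570539413095555)]
11.35 [ 0.4954 -0.0621  0.1167] [-0.0034  0.0005 -1.    ] -0.14321684629006737 [ 0.2321 -0.3186 -0.6902] 0.22541884622364808
```

Call:
{"api": "jog_arm", "payload": {"increments": [[0,0.005,0,0,0,0,0.1],[0,0.004,0,0,0,0,0.1]]}}

```text
time: 11.6
tool_pos: [0.4935, -0.0622, 0.1065]
tcp_rot: [-1.568, 0.118, -0.106]
wrist_force: [-5.2, -0.7, 2.8]
width: 0.228
```

```bash
python3 st.py
```

```text
None
['side', 11.7, 13, np.float64(0.4836626628192219), np.float64(-0.06231735084717038)]
11.7 [ 0.4927 -0.0621  0.1057] [-0.0094  0.0006 -1.    ] -0.14279304045792202 [-4.8481 -1.1108 -2.6892] 0.2239991301221365
```

The tip is through the hole and 4 mm into the slot mouth, so I keep pushing down gently.

Call:
{"api": "jog_arm", "payload": {"increments": [[0.001,0.003,0,0,0,-0.004,0.1],[0.001,0.003,0,0,0,-0.004,0.1],[0.0005,0.002,0,0,0,0,0.1]]}}

```text
time: 12.08
tool_pos: [0.4929, -0.0627, 0.0964]
tcp_rot: [-1.569, 0.117, -0.107]
wrist_force: [-5.0, -0.7, 3.0]
width: 0.223
```

```bash
python3 st.py
```

```text
None
['side', 12.175, 6, np.float64(0.4788335470192058), np.float64(-0.06367349393057409)]
12.175 [ 0.4929 -0.0627  0.096 ] [-0.0065 -0.0009 -1.    ] -0.14246344493933277 [-3.6716 -1.6087 -0.7102] 0.22523113908302145
```

Call:
{"api": "jog_arm", "payload": {"increments": [[0.0003,0.0012,0,0,0,-0.002,0.1],[0.0003,0.0012,0,0,0,-0.002,0.1]]}}

```text
time: 12.42
tool_pos: [0.4938, -0.0629, 0.0955]
tcp_rot: [-1.57, 0.114, -0.11]
wrist_force: [-7.9, -0.3, 11.6]
width: 0.225
```

```bash
python3 st.py
```

```text
None
['side', 12.525, 6, np.float64(0.4803478664358468), np.float64(-0.060495738761600304)]
12.525 [ 0.4939 -0.0629  0.0955] [-0.0022 -0.0015 -1.    ] -0.14239318708508145 [-7.1798 -0.7813  9.7076] 0.22558665754628437
```

Call:
{"api": "jog_arm", "payload": {"increments": [[0,0,0,0,0,0,0.1],[0,0,0,0,0,0,0.3],[0,0,0,0,0,0,0.6],[0,0,0,0,0,0,0.7],[0,0,0,0,0,0,0.7]]}}

```text
time: 13.15
tool_pos: [0.4978, -0.0626, 0.0971]
tcp_rot: [-1.569, 0.107, -0.117]
wrist_force: [0.0, 0.8, -0.4]
width: 0.702
```

Call:
{"api": "jog_arm", "payload": {"increments": [[0,-0.02,0,0,0,0,0.7],[0,-0.03,0,0,0,0,0.7],[0,-0.04,0,0,0,0,0.7],[0,-0.04,0,0,0,0,0.7],[0,0,-0.05,0,0,0,0.7],[0,0,-0.06,0,0,0,0.7],[0,0,-0.06,0,0,0,0.7],[0,0,-0.06,0,0,0,0.7],[0,0,0,0,0,0,0.7],[0,0,0,0,0,0,0.7]]}}

```text
time: 14.4
tool_pos: [0.4677, -0.2967, 0.2341]
tcp_rot: [-1.571, 0.096, -0.124]
wrist_force: [0.5, -0.0, -0.7]
width: 0.697
```

```bash
python3 st.py; python3 - <<'E'
from h import *
np.set_printoptions(precision=4,suppress=True)
out=[]
for n in("top","side"):
    c=read_camera(n); print(n,"expected head",proj(c,[.4927,-.0634,.125]),"shoulder",proj(c,[.4927,-.0634,.053]))
    for k in("locking_pin","pin_shoulder","hole"): print(k,[(r["p"],r["location"]) for r in spotter.spot_point(c,k)[:4]])
    u,v=proj(c,[.4927,-.04,.09]).astype(int); out.append(cv2.resize(c["img"][v-42:v+42,u-40:u+40],(400,420),interpolation=cv2.INTER_CUBIC))
cv2.imwrite("pics/end.png",np.hstack(out))
E
```

```text
None
['side', 14.5, 6, np.float64(0.477825542962413), np.float64(-0.060538226059199785)]
14.5 [ 0.468  -0.2959  0.2341] [ 0.0171 -0.0046 -0.9998] -0.1381109239493773 [0.2581 1.0269 0.3323] 0.7034858110152702
top expected head [307.2633 249.5306] shoulder [306.3045 249.1621]
locking_pin [(0.67, [182.2, 272.5]), (0.57, [219.1, 231.9]), (0.47, [305.1, 250.5]), (0.4, [180.0, 255.0])]
pin_shoulder [(0.64, [185.9, 272.2]), (0.62, [223.2, 233.3]), (0.61, [187.8, 253.6]), (0.59, [304.8, 250.8])]
hole [(0.85, [306.7, 251.7])]
side expected head [316.4594 186.5826] shoulder [314.8469 211.5082]
locking_pin [(0.88, [304.1, 260.1]), (0.88, [338.5, 295.5]), (0.84, [367.6, 293.1]), (0.49, [319.9, 186.0])]
pin_shoulder [(0.97, [336.1, 324.1]), (0.94, [363.5, 327.0]), (0.55, [312.5, 212.3])]
hole [(0.75, [318.3, 210.2])]
```

View pics/end.png

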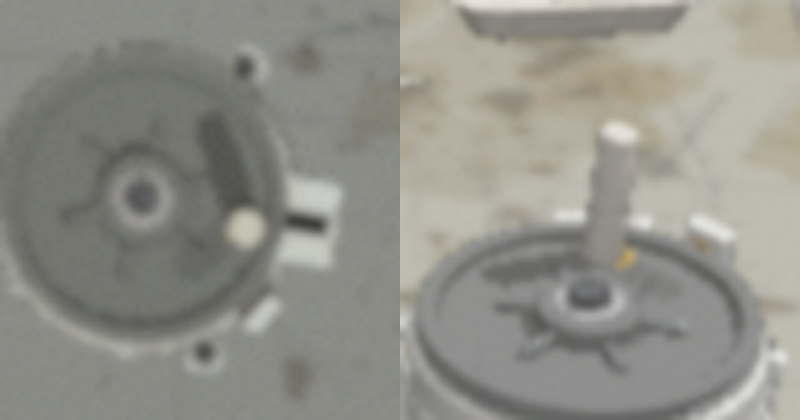

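The pin stands seated over the lug line: head at top crop (243,229), shoulder on the web at side crop (605,258), leaning slightly. I'll check that it is at rest, then hand in.

Call:
{"api": "jog_arm", "payload": {"increments": [[0,0,0,0,0,0,0.7],[0,0,0,0,0,0,0.7],[0,0,0,0,0,0,0.7],[0,0,0,0,0,0,0.7],[0,0,0,0,0,0,0.7],[0,0,0,0,0,0,0.7],[0,0,0,0,0,0,0.7],[0,0,0,0,0,0,0.7]]}}

```text
time: 15.9
tool_pos: [0.468, -0.2961, 0.2343]
tcp_rot: [-1.572, 0.095, -0.122]
wrist_force: [0.1, 0.3, 0.4]
width: 0.7
```

```bash
python3 - <<'E'
from trk import *
c,r=yellow("side"); print(r)
g=cv2.cvtColor(c["img"],6).astype(float)
# pin outline centre columns at head and near shoulder -> tilt in the view plane
for v in (190,206): print(v,g[v,304:332].astype(int))
b=c["img"].astype(int); W=None
z=c["range_z"]; v,u=np.mgrid[170:216,304:332]; zz=z[170:216,304:332]
P=np.stack([(u-c["cx"])/c["fx"]*zz,(v-c["cy"])/c["fy"]*zz,zz],-1)@c["world_from_camera"][:3,:3].T+c["world_from_camera"][:3,3]
m=(zz>0)&(np.hypot(P[...,0]-.493,P[...,1]+.06)<.03)
for lo,hi in((.07,.09),(.09,.11),(.11,.124)):
    k=m&(P[...,2]>lo)&(P[...,2]<hi); print(lo,k.sum(),P[k].mean(0).round(4))
print("top of pin z",P[m][:,2].max().round(4))
bot.finish_job()
E
```

```text
['side', 15.95, 6, np.float64(0.477825542962413), np.float64(-0.060538226059199785)]
190 [172 170 171 168 168 171 174 176 177 176 168 146 140 145 152 156 162 165
 167 158 155 155 157 160 166 171 174 173]
206 [146 147 145 144 144 142 143 143 137 130 131 138 141 142 143 142 147 154
 168 183 197 201 185 180 183 182 186 186]
0.07 60 [ 0.4901 -0.0534  0.0797]
0.09 59 [ 0.4884 -0.0526  0.1004]
0.11 53 [ 0.4869 -0.0543  0.1183]
top of pin z 0.1266
the job is handed in; nothing more can be done
```

I handed the job in at about 16 s on the robot's clock, with the pin locked in the pulley and the gripper clear. The system reports no verdict.

**What I did:** I took the grey pin from the block and rubbed its tip on the web at about 4–8 N, with a brief peak of 14 N at first touch. That slowed the pulley to about 0.26–0.33 rad/s. When the yellow-ringed hole came under the tip, I pushed the pin through into the slot until its shoulder bore on the web at about 10 N, then let go and withdrew.

**Last checks:**
- **At rest:** the yellow ring read the same position 1.45 s apart.
- **Pin height:** the top of the pin is at about 0.126 m, against 0.125 m when fully seated.
- **Lean:** the pin leans about 0.08 rad under the spring, and up to 0.25 rad is allowed.
- **Winding left:** it was not measured. From the stated 58–66 rad start and the time taken, I reckon roughly 50 rad remains, against the 12.6 rad needed.

**What did not fully agree:**
- **Cameras:** the two cameras differed by about 4 mm on the axle's y position, so I aimed by displacements measured in the top camera alone.
- **Hole offset:** only part of the ring shows behind the pin, so I could not measure directly how far the hole is from the slot. From the clearances I estimate 5–6 mm, against the 8.5 mm limit.
- **Bystanders:** I never moved near the grease pot, spanner or screwdriver, but I did not measure their positions again at the end.

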